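# Balance the hose bracket over its fixture

## Robot

A 7-joint arm with a two-finger parallel gripper is mounted at the origin on the work surface. World frame = base frame: x ahead of the robot, y to its left, z up, the work surface at z = 0. Lengths are in m, angles in rad, forces in N, time in s.
With the tool pointing down it reaches from about 0.35 to 0.9 m from the base axis. Payload 7.2 kg.
Tool frame: the origin (TCP) lies at the very end of the fingers, on their centre line; the grasp point (between the pads) lies 19 mm behind it; z points along the fingers, y is the line along which they close (so a half turn about z gives the same grasp; the last joint's range is limited). The gripper opens to 88 mm and grips with 3 to 60 N. Pads are 20 mm wide; open, the fingers measure 115 mm over their backs; the gripper's body (75 mm by 178 mm) begins 61 mm behind the grasp point.
Start: joints at [-1.32, 0.411, -0.013, 1.596, 0.006, 1.134, -0.082], TCP at [0.196, 0.594, 0.223] pointing down, gripper open.
Joint ranges: [-2.95, 2.95], [-0.29, 1.99], [-1.47, 1.44], [0.14, 2.54], [-1.03, 4.17], [0.13, 1.85], [-2.86, 2.86]. Speed limits (rad/s): [2.39, 2.39, 3.01, 3.01, 3.14, 3.14, 3.14].

## Interface

Orientations are given as a unit quaternion [x, y, z, w].
In Python, from cell import arm, kinematics, vision gives the robot as it stands. Calls block until the motion is done:
- arm.reach(position, orientation): joint-space move of the TCP to a pose.
- arm.move_linear(position, orientation=None, velocity=0.15, contact_N=None): straight line of the TCP; orientation=None keeps the orientation; velocity is the mean speed in m/s. With contact_N (N) it stops when the force on the tool has changed by that much, and returns True; else False.
- arm.set_joints(angles): joint-space move.
- arm.open_jaws() and arm.grasp(): open the fingers fully, or close them until they stop; the grip force is fixed at half the most.
- arm.pause(seconds).
- kinematics.solve_ik(position, orientation): joint angles nearest the present ones, or None.
- vision.snapshot(name): name is "scene" or "top" or "wrist"; returns a dict with "frame" (420x560x3 uint8, red, green, blue), "fx", "fy", "cx", "cy" (pixels), "R" (3x3) and "t" (3): a world point X has camera coordinates R X + t. Camera axes: x right, y down, z forward; pixel columns grow to the right and rows downward; lengths in m; the calibration is good to about 2 mm. A picture is of the moment at which its call begins. There is no depth.
A pose or a line that the arm cannot do raises arm.Unreachable and nothing moves.
- arm.close_job(): hands the job in; it is judged then, once.
Trained networks look in a picture, given as the dict that the camera call returned (one of the last four; its "shot" number tells which), for a name from the list of things; names that differ only in an ending like _2 or _b are one class to them, and where a whole thing is asked for, a point or a joint stands for the part that bears it (a point fixed in the world has none). Each returns a list of dicts, best first, with "score" (0 to 1); they miss things now and then, are a little off and sometimes report something else, mostly with a low value. They report only what shows in the picture. A call takes as long as a camera call.
- vision.trace(picture, query): "region" (420x560 bool, what is visible of it) and "rect" ([left, top, right, bottom] in pixels, round what is visible of it).
Readings, each from a call of its own:
- arm.current_clock(): time.
- arm.current_q(): joint angles.
- arm.current_qd(): joint speeds.
- arm.current_joint_torque(): joint torques, N m.
- arm.current_ee_pos(): TCP position.
- arm.current_tool_rot(): TCP orientation.
- arm.current_ft_force(): force on the tool from outside, world axes, zero at the start.
- arm.current_torque(): the same for the moment, N m.
- arm.current_opening(): finger opening in m.
- arm.current_finger_force(): force on a finger pad.
Only numpy, scipy, OpenCV 4.12 (cv2) and the standard library are available. Lean on these libraries where they do the work, as an engineer would, in place of code of your own. Each camera call takes 0.05 s, during which the arm holds its last target. There are 200 camera calls.

## Task

Pick the cast aluminium hose bracket with the heavy ring head out of the green tray, gripping it across its orange band, which marks the balance point, so that it stays level all the way. Bring it over the grey fixture and finish holding it there, level and still, about 5 cm above the top of the brass pin, with its bore centred over the pin and its tail lined up over the red forked rest. Do not let go or lower it onto the fixture, do not knock the fixture with it, and leave everything else where it is.

Things in the scene. Friction and masses are not known exactly. Their poses are not given: they have to be found in the camera images.
- hose_bracket: Loose cast aluminium hose bracket, 0.4 to 0.6 kg, 274 mm long, lying flat: ring head (70 mm diameter, 34 mm high), bar 18 mm wide and 28 mm high, round tail eye (32 mm diameter). Orange band, 20 mm long, at the balance point. Origin: on the underside below the band's middle; x from head to tail along the bar, z up. Head axis at x = -62 mm, eye's centre at x = +161 mm.
- head_bore (a point): Centre of the lower mouth of the bracket's bore (28 mm diameter, vertical, through the ring head), level with the bracket's flat underside; 62 mm from the balance point.
- tail_eye (a point): Point on the bracket's flat underside below the middle of the tail eye; 223 mm from the bore's axis.
- fixture: Fixed fixture: grey base plate 290 x 90 x 12 mm, round steel seat (56 mm diameter, top at 42 mm) with upright brass pin, red forked rest. Origin: on the table, below the place of the bracket's balance point; x from pin to rest, z up. Pin at x = -62 mm, rest at x = +120 mm, plate from x = -105 to +185 mm. Fixture and tray may change sides and turn.
- pin_top (a point): Centre of the top of the fixture's upright brass pin, 20 mm diameter, 87 mm above the table.
- rest_top (a point): Middle of the notch of the red forked rest (30 x 60 mm, notch 30 mm wide, its floor 42 mm above the table), level with the prongs' tops, 68 mm above the table; 182 mm from the pin's axis. With the bore over the pin, the tail eye's centre is 41 mm beyond this point.
- tray: Fixed green tray, open at the top, 350 x 310 mm, 45 mm high, walls and floor 6 mm thick. Origin: centre of its underside on the table; x along the long side. The bracket lies along its middle, head towards the -x end, up to 17 degrees askew, other parts along both long walls (up to 72 mm above the table).
- grey_adapter: Grey stepped pipe adapter standing in the tray, 52 mm diameter below, 30 mm above, 66 mm high. Origin: centre of its underside, z up.
- white_adapter: White stepped pipe adapter standing in the tray, 50 mm diameter below, 36 mm above, 60 mm high. Origin: centre of its underside, z up.
- dark_link: Dark steel link with two equal eyes, 136 x 36 x 14 mm, lying in the tray. Origin: centre of its underside.
- collar: Brass collar lying in the tray, 52 mm diameter, 22 mm high. Origin: centre of its underside.
- tall_adapter: Grey stepped adapter on the table beyond the work, 76 mm diameter, 115 mm high. Origin: centre of its underside, z up.
- white_sleeve: White sleeve standing on the table beyond the work, 68 mm diameter, 100 mm high. Origin: centre of its underside, z up.
- cream_adapter: Cream stepped adapter on the table at the left side, 68 mm diameter, 110 mm high. Origin: centre of its underside, z up.
- wrench: Steel wrench lying on the table at the right side.

How it is judged:
On the way:
1. the bracket is gripped at its balance point (within 15 mm) and lifted clear of the tray, level within 10 degrees (x of the grasp point in the frame of hose_bracket between -0.015 and 0.015 m and height (world z) of hose_bracket above 0.075 m and angle between hose_bracket's own z axis and vertical below 0.175 rad and contact force between hose_bracket and the fingers above 1 N), for 0.2 s.
At the end, for the whole second after the job is handed in: Held by the fingers within 15 mm of the balance point, clear of fixture and tray, still, level within 6 degrees; bore within 12 mm of the pin's axis, tail eye on the rest's side within 25 mm of the fixture's centre line, underside at the bore 25 to 80 mm above the pin (x of the grasp point in the frame of hose_bracket between -0.015 and 0.015 m and horizontal distance between head_bore and pin_top below 0.012 m and y of tail_eye in the frame of fixture between -0.025 and 0.025 m and x of tail_eye in the frame of fixture above 0.1 m and z of head_bore in the frame of pin_top between 0.025 and 0.08 m and angle between hose_bracket's own z axis and vertical below 0.105 rad and contact force between hose_bracket and the fingers above 1 N and contact force between hose_bracket and fixture below 0.1 N and contact force between hose_bracket and tray below 0.1 N and linear speed of hose_bracket below 0.02 m/s and angular speed of hose_bracket below 0.15 rad/s); the arm keeps its last pose, push and grip.
It fails at once if the bracket tips more than 20 degrees from level (angle between hose_bracket's own z axis and vertical above 0.35 rad).
It fails at once if the bracket knocks or rests on the fixture (more than 2 N) (contact force between hose_bracket and fixture above 2 N).
It fails at once if another part is moved more than 40 mm or knocked over (distance of any of grey_adapter, white_adapter, dark_link, collar, tall_adapter, white_sleeve, cream_adapter, wrench from where it was at the start of the episode above 0.04 m or angle between any of grey_adapter, white_adapter, tall_adapter, white_sleeve, cream_adapter's own z axis and vertical above 0.5 rad).
It also fails if it takes over 48 s, if anything falls off the work surface, if the arm or the gripper's body presses on something with over 40 N, if the wrist force passes 120 N, or if a joint passes its speed limit or range.

## Working session

There is one attempt and no reset: what is moved stays moved. The work goes in short steps, each a Python script; the robot and the scene stay as the last script left them, time stands still between calls to the robot, and variables do not carry over. Pictures are saved under pics/ and viewed, at most 10 in all, crops included, and the job is handed in when it is done.

```bash
mkdir -p pics; ls; python3 - <<'E'
from cell import arm,vision
import cv2,pickle,numpy as np
S={}
for n in("scene","top"):
    s=vision.snapshot(n);S[n]=s
    cv2.imwrite(f"pics/{n}0.png",s["frame"][:,:,::-1])
    print(n,s["fx"],s["cx"],s["cy"],np.round(-s["R"].T@s["t"],3),np.round(s["R"],3).tolist())
    for q in("hose_bracket","fixture","tray"):
        for r in vision.trace(s,q)[:2]:print(q,round(r["score"],2),r["rect"],r["region"].sum()); 
pickle.dump(S,open("s0.pkl","wb"))
print(arm.current_ee_pos(),arm.current_tool_rot(),arm.current_clock())
E
```

```text
pics
scene 453.82511508462466 280.0564744714239 210.38710546505877 [1.012 0.705 1.067] [[-0.849, 0.529, -0.016], [0.418, 0.651, -0.634], [-0.325, -0.544, -0.773]]
hose_bracket 0.79 [224.4, 149.0, 306.8, 191.7] 1092
fixture 0.61 [294.2, 230.1, 397.9, 307.0] 3294
tray 0.63 [200.0, 120.5, 342.0, 232.2] 6831
tray 0.19 [222.7, 150.8, 305.0, 188.9] 976
top 386.69251146173895 283.18842394195923 206.96409109923914 [0.464 0.013 1.566] [[0.002, -1.0, -0.004], [-0.998, -0.002, -0.065], [0.065, 0.004, -0.998]]
hose_bracket 0.76 [324.9, 185.1, 346.5, 248.0] 471
fixture 0.9 [220.2, 179.1, 241.8, 254.8] 1625
tray 0.93 [298.1, 173.2, 378.0, 265.5] 5777
tray 0.59 [415.4, 189.1, 432.7, 230.9] 198
[0.19588675 0.59345038 0.22253294] [ 1.58725532e-01  9.87322742e-01 -9.08727220e-05 -1.58382404e-05] 0.4
```

```bash
python3 - <<'E'
import cv2,pickle
S=pickle.load(open("s0.pkl","rb"))
a=S["top"]["frame"][160:280,205:395,::-1]
cv2.imwrite("pics/topc.png",cv2.resize(a,None,fx=4,fy=4,interpolation=cv2.INTER_CUBIC))
a=S["scene"]["frame"][110:320,190:410,::-1]
cv2.imwrite("pics/scenec.png",cv2.resize(a,(628,600),interpolation=cv2.INTER_CUBIC))
E
```

```text
(no output)
```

View pics/topc.png

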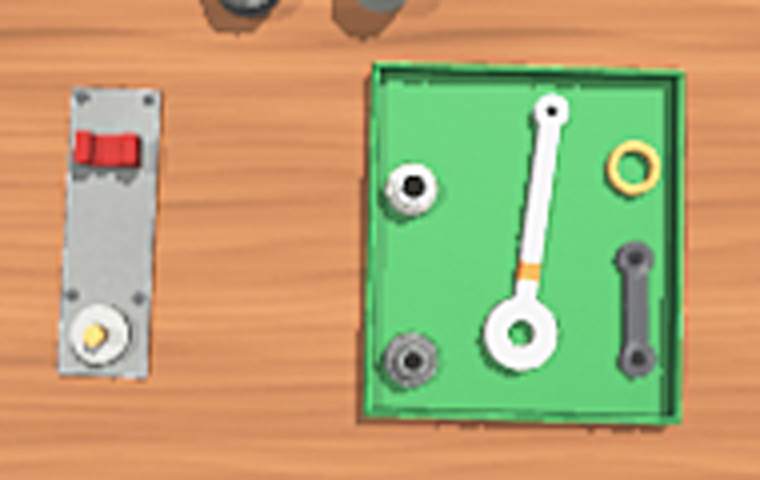

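View pics/scenec.png

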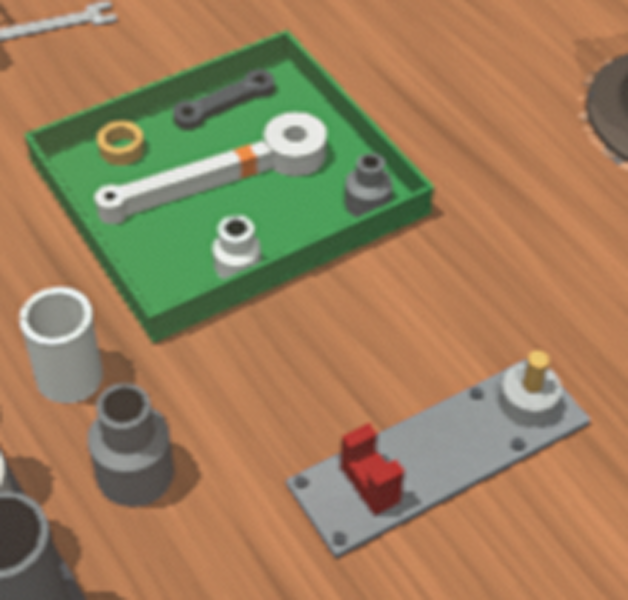

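The top crop shows the bracket in the tray, with the band at about (529,272), the bore at (521,332) and the eye at (551,111). The pin top is at about (94,334) and the rest at (108,150). In the scene crop the band is at (247,161), the bore at (296,134), the eye at (109,197), the pin top at (538,357) and the rest at (372,452).

```bash
cat > h.py <<'E'
import numpy as np,cv2,pickle
from scipy.spatial.transform import Rotation as Ro
def P(s):
    K=np.array([[s["fx"],0,s["cx"]],[0,s["fy"],s["cy"]],[0,0,1]]);return K@np.c_[s["R"],s["t"]]
def tri(s1,p1,s2,p2):
    X=cv2.triangulatePoints(P(s1),P(s2),np.array(p1,float).reshape(2,1),np.array(p2,float).reshape(2,1))[:,0];return X[:3]/X[3]
def proj(s,X):
    u=P(s)@np.r_[X,1];return u[:2]/u[2]
def onz(s,p,z):
    d=s["R"].T@np.array([(p[0]-s["cx"])/s["fx"],(p[1]-s["cy"])/s["fy"],1]);c=-s["R"].T@s["t"];return c+d*(z-c[2])/d[2]
def down(yaw):  # tool x axis along yaw, z down
    c,s=np.cos(yaw),np.sin(yaw);return Ro.from_matrix(np.array([[c,s,0],[s,-c,0],[0,0,-1]])).as_quat()
E
python3 - <<'E'
from h import *
from cell import arm,kinematics
S=pickle.load(open("s0.pkl","rb"))
T={"band":((529,272),(247,161)),"bore":((521,332),(296,134)),"eye":((551,111),(109,197)),"pin":((94,334),(538,357)),"rest":((108,150),(372,452))}
W={}
for k,(a,b) in T.items():
    a=np.array(a)/4+[204.6,159.6];b=np.array(b)/2.856+[189.7,109.7]
    W[k]=tri(S["top"],a,S["scene"],b);print(k,W[k].round(4), (proj(S["top"],W[k])-a).round(1))
d=lambda a,b:np.linalg.norm((W[a]-W[b])[:2])
print(d("band","bore"),d("eye","bore"),d("pin","rest"))
yb=np.arctan2(*(W["eye"]-W["bore"])[[1,0]]);yf=np.arctan2(*(W["rest"]-W["pin"])[[1,0]]);print(yb,yf)
print("tool R",Ro.from_quat(arm.current_tool_rot()).as_matrix().round(2))
for off in(0,np.pi):
    for w,y,z in((W["band"],yb,.01),(W["pin"]+[.062*np.cos(yf),.062*np.sin(yf),0],yf,.16)):
        for zz in (z,.2,.3):
            q=kinematics.solve_ik([w[0],w[1],zz],down(y+off));print(off,zz,None if q is None else np.round(q,2))
E
```

```text
band [ 0.4834 -0.1963  0.0198] [ 0.1 -0.1]
bore [ 0.4243 -0.1854  0.04  ] [ 0.1 -0.1]
eye [ 0.6453 -0.2187  0.0331] [ 0.4 -0.6]
pin [0.4231 0.2273 0.0862] [ 0.2 -0.2]
rest [0.6027 0.2183 0.0621] [ 0.4 -0.5]
0.060109874680158874 0.2234854108411047 0.1798887490771392
-0.14957391830689498 -0.050473613373455635
tool R [[-0.95  0.31 -0.  ]
 [ 0.31  0.95 -0.  ]
 [ 0.   -0.   -1.  ]]
0 0.01 [-0.31  0.68  0.83  2.06 -0.77  0.73 -0.71]
0 0.2 [-0.44  0.35  0.93  1.92 -0.33  1.03 -1.08]
0 0.3 [-0.68  0.34  1.27  1.78 -0.34  1.27 -1.05]
0 0.16 [-1.05  0.37  0.67  1.92 -0.28  0.94 -1.86]
0 0.2 [-1.06  0.32  0.67  1.88 -0.23  1.02 -1.91]
0 0.3 [-1.07  0.21  0.66  1.74 -0.14  1.24 -2.  ]
3.141592653589793 0.01 [-0.06  0.57  0.46  2.05 -0.42  0.62  2.11]
3.141592653589793 0.2 [-0.45  0.36  0.96  1.92 -0.34  1.04  2.07]
3.141592653589793 0.3 [-0.64  0.3   1.18  1.78 -0.29  1.26  2.04]
3.141592653589793 0.16 [-0.65  0.32  0.16  1.9  -0.06  0.93  1.06]
3.141592653589793 0.2 [-0.66  0.28  0.17  1.85 -0.06  1.01  1.05]
3.141592653589793 0.3 [-0.69  0.19  0.19  1.72 -0.04  1.23  1.04]
```

```bash
python3 - <<'E'
from h import *
from cell import arm,vision
S={}
def shot(n):
    s=vision.snapshot("wrist");S[n]=s;print(n,s["fx"],np.round(-s["R"].T@s["t"],3),s["R"][2].round(2),np.round(arm.current_q(),2),arm.current_clock())
arm.reach([.485,.194,.30],down(np.pi-.05));arm.pause(.2);shot("f1")
arm.move_linear([.485,.264,.30],velocity=.2);arm.pause(.2);shot("f2")
arm.reach([.4834,-.1663,.30],down(np.pi-.15));arm.pause(.2);shot("b1")
arm.move_linear([.4834,-.2263,.30],velocity=.2);arm.pause(.2);shot("b2")
pickle.dump(S,open("s1.pkl","wb"))
for i in("f","b"):
    a=np.hstack([cv2.resize(S[i+k]["frame"],(400,300),interpolation=cv2.INTER_AREA) for k in "12"])
    cv2.imwrite(f"pics/w{i}.png",a[:,:,::-1])
E
```

```text
f1 294.8072965116162 [0.407 0.2   0.463] [ 0.28 -0.01 -0.96] [-0.68  0.17  0.24  1.75 -0.04  1.23  1.09] 2.4667
f2 294.8072965116162 [0.407 0.268 0.463] [ 0.28 -0.01 -0.96] [-0.75  0.23  0.2   1.68 -0.05  1.24  0.98] 3.2167
b1 294.8072965116162 [ 0.407 -0.153  0.463] [ 0.28 -0.04 -0.96] [-0.27  0.16  0.59  1.79 -0.09  1.22  1.76] 5.05
b2 294.8072965116162 [ 0.407 -0.212  0.463] [ 0.28 -0.04 -0.96] [-0.17  0.21  0.63  1.74 -0.13  1.23  1.91] 5.75
```

View pics/wf.png

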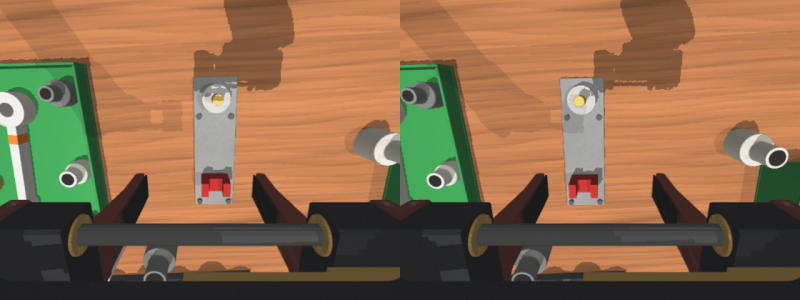

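View pics/wb.png

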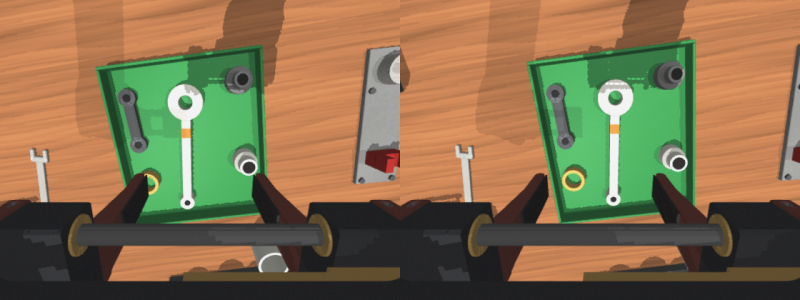

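The wrist pairs show the fixture with the pin at about (219,98) and (579,100), and the rest at (215,188) and (586,187). The bracket's band is at (186,132) and (614,128). I'll zoom in to get precise pixels.

```bash
python3 - <<'E'
from h import *
S=pickle.load(open("s1.pkl","rb"))
# crop (x0,y0) size 100x75 -> x4 ; columns: pin/rest f1,f2
def c(n,x,y,w,h,k):return cv2.resize(S[n]["frame"][y:y+h,x:x+w],None,fx=k,fy=k,interpolation=cv2.INTER_CUBIC)
a=np.hstack([c("f1",260,100,66,200,3),c("f2",215,100,66,200,3),c("b1",225,100,66,200,3),c("b2",265,100,66,200,3)])
for i in range(0,600,60):a[i,::6]=0
cv2.imwrite("pics/z.png",a[:,:,::-1])
for n,x in(("b1",225),("b2",265)):
    f=S[n]["frame"].astype(int);m=(f[...,0]>180)&(f[...,1]-f[...,2]>45)&(f[...,0]-f[...,1]>40);m[:160]=0;m[205:]=0;m[:,:x]=0;m[:,x+66:]=0
    v,u=np.where(m);print(n,len(u),u.mean(),v.mean(),np.ptp(u),np.ptp(v))
for n,x in(("f1",260),("f2",215)):
    f=S[n]["frame"].astype(int);m=(f[...,0]>200)&(f[...,1]>150)&(f[...,1]-f[...,2]>60);m[:115]=0;m[165:]=0;m[:,:x+18]=0;m[:,x+62:]=0
    v,u=np.where(m);print(n,len(u),u.mean(),v.mean(),np.ptp(u),np.ptp(v))
    m=(f[...,0]>190)&(f[...,1]<95);m[:235]=0;m[290:]=0;m[:,:x]=0;m[:,x+66:]=0
    v,u=np.where(m);print("red",len(u),u.min(),u.max(),v.min(),v.max())
E
```

```text
b1 169 260.0 186.0 12 12
b2 169 300.0 180.0 12 12
f1 99 304.949494949495 141.40404040404042 14 15
red 524 283 322 251 275
f2 174 250.05172413793105 141.73563218390805 14 15
red 535 236 276 252 276
```

View pics/z.png

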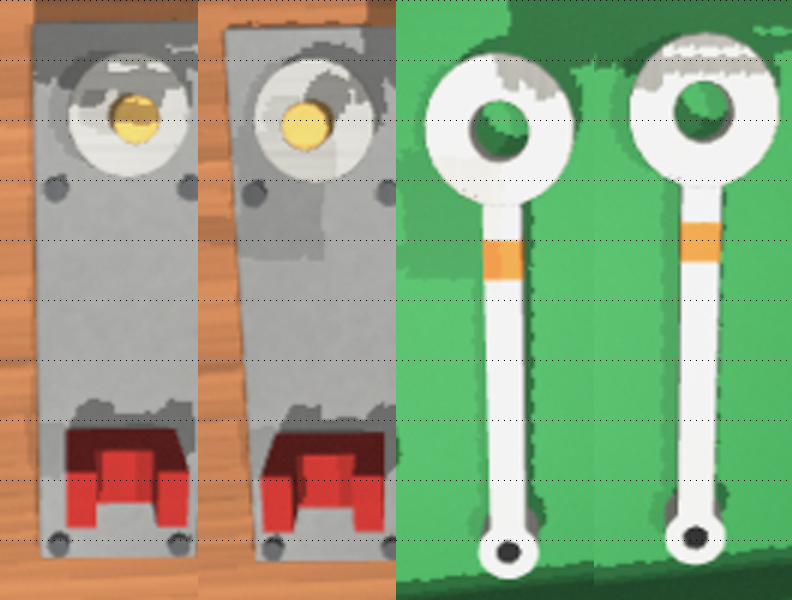

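Pixel readings from the zooms:

| Point | First view | Second view |
|---|---|---|
| Pin top | (304.3,139.3) | (250.3,141.7) |
| Rest | (302.2,266) | (256.2,267.3) |
| Band | (260,186) | (300,180) |
| Bore | (259,143.3) | (301.3,136.7) |
| Eye | (262,283.7) | (298.3,279) |

```bash
python3 - <<'E'
from h import *
S=pickle.load(open("s1.pkl","rb"))
T={"pin":("f",(304.3,139.3),(250.3,141.7),.087),"rest":("f",(302.2,266),(256.2,267.3),.068),"band":("b",(260,186),(300,180),.034),"bore":("b",(259,143.3),(301.3,136.7),.04),"eye":("b",(262,283.7),(298.3,279),.034)}
W={}
for k,(n,a,b,z) in T.items():
    A,B=onz(S[n+"1"],a,z),onz(S[n+"2"],b,z);W[k]=(A+B)/2
    print(k,tri(S[n+"1"],a,S[n+"2"],b).round(4),A.round(4),B.round(4))
d=lambda a,b:np.linalg.norm((W[a]-W[b])[:2])
print(d("band","bore"),d("eye","bore"),d("pin","rest"))
for a,b in(("bore","eye"),("pin","rest")):print(np.arctan2(*(W[b]-W[a])[[1,0]]))
pickle.dump(W,open("W.pkl","wb"))
E
```

```text
pin [0.4244 0.23   0.0806] [0.424  0.2295 0.087 ] [0.4243 0.2306 0.087 ]
rest [0.6051 0.2234 0.0696] [0.6061 0.2235 0.068 ] [0.6058 0.2232 0.068 ]
band [ 0.4863 -0.1939  0.034 ] [ 0.4864 -0.1939  0.034 ] [ 0.4862 -0.1939  0.034 ]
bore [ 0.4251 -0.1847  0.0405] [ 0.4253 -0.1847  0.04  ] [ 0.425  -0.1846  0.04  ]
eye [ 0.6462 -0.2173  0.0347] [ 0.6465 -0.2174  0.034 ] [ 0.6467 -0.2173  0.034 ]
0.06183256879375706 0.2238333448590643 0.18188721319696696
-0.14657156666108648
-0.03674436789598771
```

The measured heights and distances match the stated sizes to within a few millimetres (pin-to-rest 181.9 against 182 mm, bore-to-eye 223.8 against 223 mm). Grasping now.

```bash
python3 - <<'E'
from h import *
from cell import arm,vision
W=pickle.load(open("W.pkl","rb"));b=W["band"];q=down(np.pi-.1466)
arm.move_linear([b[0],b[1],.15],q,velocity=.15)
print("hit",arm.move_linear([b[0],b[1],.012],velocity=.07,contact_N=8),arm.current_ee_pos())
arm.grasp();print(arm.current_opening(),arm.current_finger_force(),arm.current_ft_force())
arm.move_linear([b[0],b[1],.03],velocity=.04);arm.pause(.3);print(arm.current_ft_force(),arm.current_torque())
arm.move_linear([b[0],b[1],.19],velocity=.09);arm.pause(.4)
print(arm.current_opening(),arm.current_finger_force(),arm.current_ft_force(),arm.current_torque(),arm.current_ee_pos(),np.round(arm.current_q(),2),arm.current_clock())
S={n:vision.snapshot(n) for n in("wrist","scene")};pickle.dump(S,open("s2.pkl","wb"))
a=np.hstack([cv2.resize(S[n]["frame"],(400,300),interpolation=cv2.INTER_AREA) for n in S]);cv2.imwrite("pics/lift.png",a[:,:,::-1])
E
```

```text
hit False [ 0.48651628 -0.19395617  0.01228053]
0.017744166903309447 29.99932587146759 [-1.02884735 -1.37510343 -1.0102635 ]
[-0.65530031  1.34408561 -6.31869071] [ 0.03202836  0.0299943  -0.03203741]
0.01755478636389774 29.997605681419373 [-0.51594607  0.34829769 -5.50435401] [ 0.0680406  -0.04718627  0.0004923 ] [ 0.48624374 -0.19390297  0.1899343 ] [-0.19  0.3   0.59  1.91 -0.2   0.99  1.91] 13.35
```

View pics/lift.png

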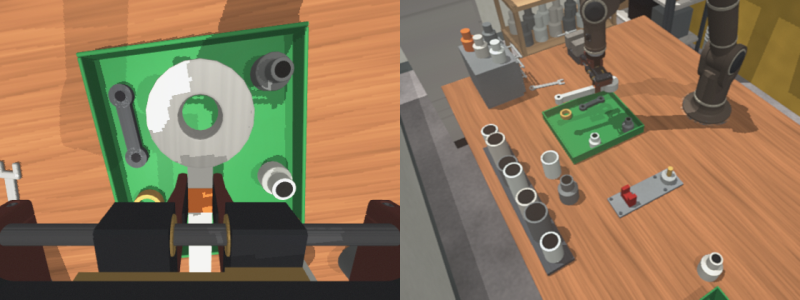

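The lift is level and clear of the tray, with the band between the pads. In the wrist half of the picture the bore is at about (200,115). Next I carry it over the fixture, staying high.

```bash
cat > see.py <<'E'
from h import *
from cell import arm,vision
def bore(ztop):
    s=vision.snapshot("wrist");g=cv2.GaussianBlur(cv2.cvtColor(s["frame"],cv2.COLOR_RGB2GRAY),(5,5),1)
    c=cv2.HoughCircles(g,cv2.HOUGH_GRADIENT,1.5,100,param1=100,param2=25,minRadius=60,maxRadius=95)
    if c is None:return s,None
    c=c[0,0];return s,(c,onz(s,c[:2],ztop))
E
python3 - <<'E'
from see import *
W=pickle.load(open("W.pkl","rb"));p=W["pin"];r=W["rest"];u=(r-p)[:2]/np.linalg.norm((r-p)[:2]);t=p[:2]+.062*u;yf=np.arctan2(u[1],u[0])
arm.move_linear([*t,.19],down(np.pi+yf),velocity=.12);arm.pause(.3)
arm.move_linear([*t,.146],velocity=.05);arm.pause(.6)
e=np.array(arm.current_ee_pos());print(t,e,arm.current_ft_force(),arm.current_torque(),arm.current_opening(),arm.current_clock())
s,b=bore(e[2]+.028);print("bore",b,"pin",p)
S={"wrist":s,"scene":vision.snapshot("scene"),"top":vision.snapshot("top")};pickle.dump(S,open("s3.pkl","wb"))
a=np.hstack([cv2.resize(s["frame"],(400,300)),cv2.resize(S["scene"]["frame"][190:310,270:430],(400,300),interpolation=cv2.INTER_CUBIC)])
cv2.imwrite("pics/fin.png",a[:,:,::-1])
E
```

```text
[0.48611948 0.22777281] [0.48611325 0.22774065 0.14597508] [-0.09143662 -0.65721384 -5.32651354] [0.08329693 0.01677891 0.02431595] 0.017795861629147553 19.05
bore (array([278.25, 158.25,  77.25], dtype=float32), array([0.42220569, 0.23078137, 0.17397508])) pin [0.42416133 0.23005045 0.087     ]
```

View pics/fin.png

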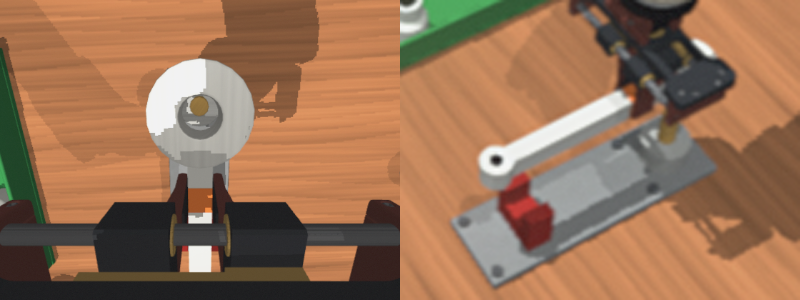

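The bore sits about 2 mm from the pin axis, and the pin is visible through it at about (200,105). I'll check the tail eye, at about scene pixel (308,254), against where it should be, then hand in.

```bash
python3 - <<'E'
from h import *
from cell import arm
S=pickle.load(open("s3.pkl","rb"));W=pickle.load(open("W.pkl","rb"));p,r=W["pin"],W["rest"];u=(r-p)[:2]/np.linalg.norm((r-p)[:2])
e=onz(S["scene"],(307.7,253.6),.168);d=e[:2]-p[:2];lat=u[0]*d[1]-u[1]*d[0]
print("along",d@u,"lateral",lat,"expected px",proj(S["scene"],[*(p[:2]+.223*u),.168]))
if abs(lat)<.012 and abs(d@u-.223)<.015: print(arm.close_job())
E
```

```text
along 0.22473750298038156 lateral -0.0016426064365963056 expected px [308.6892373 253.7884569]
the job is handed in; nothing more can be done
None
```

The job is handed in: the bracket is held level at its orange band, its underside about 5 cm above the pin top, with the bore about 2 mm off the pin axis and the tail about 2 mm off the rest's line (the judge's verdict was not shown).

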